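Lay the cleaned steel canister in the steriliser tray

ROBOT

A 6-joint arm with a two-finger parallel gripper is mounted at the origin on the work surface. World frame = base frame: x ahead of the robot, y to its left, z up, the work surface at z = 0. Lengths are in mm, angles in degrees, forces in N, time in s.
With the tool pointing down it reaches from about 300 to 850 mm from the base axis. Payload 4.2 kg.
Tool frame: the origin (TCP) lies where the fingers leave the gripper's body, on its centre line; the fingertips stand 78 mm ahead of it and the grasp point (between the pads) lies 60 mm ahead of it; z points along the fingers, y is the line along which they close (so a half turn about z gives the same grasp; the last joint's range is limited). The gripper opens to 91 mm and grips with 3 to 60 N. Pads are 32 mm wide; open, the fingers measure 118 mm over their backs; the gripper's body (76 mm by 178 mm) begins 60 mm behind the grasp point.
Start: joints at [-1.146, 18.312, 89.639, -0, 72.044, -1.146], TCP at [575.009, 0.001, 292.276] pointing down, gripper open.
Joint ranges: [-177.97, 177.97], [-48.28, 115.42], [12.27, 149.76], [-77.06, 257.06], [2.81, 150.46], [-146.56, 146.56]. Speed limits (degrees/s): [147.25, 147.25, 180, 180, 180, 180].

INTERFACE

Orientations are given as a 3x3 rotation matrix whose columns are the frame's x, y, z axes.
In Python, from workcell import arm gives the robot as it stands.
- The arm moves only by the tool arm_command, never from a script. Its argument "moves" is a list that holds one entry, the list of rows, each a list of 7 numbers: the shift along the tool's x, y, z in m, then the turn, a rotation vector about the tool's x, y, z in rad, then the opening, from 0 (shut) to 1 (fully open). A call has 1 to 5 rows; each row shifts and turns the commanded pose from where the row before left it, along the tool's axes as they then stand; what a row does not reach is not made up. A row lasts 1/12 s, in which the tool goes at most 41.7 mm and 7.16 degrees, less where a joint would pass 70% of its speed; a pose out of reach is approached as far as the arm can. A call with a gripper value outside its range is refused whole. The fingers move at their own pace and stop on an object; "newtons" is the grip in N (left out, the last holds). Time passes only in rows, so rows that do not move let the fingers close. It gives the time, the measured TCP pose, the force, the opening and the grip force at its end, in the units of the state.
- arm.get_state(): the state, without advancing time (a new reading comes with each control period).
- arm.grab_frame(name): name is "scene" or "side" or "wrist"; returns a dict with "color" (384x512x3 uint8, red, green, blue), "vfov" (degrees; the focal length in pixels is half the picture's height over the tangent of half this angle, whatever the lens; pixels are square), "cx", "cy" (the principal point, pixels), "R" (3x3) and "t" (3): a world point X has camera coordinates R X + t; the wrist camera has in their place "hand_eye" (4x4, takes a point from camera to tool coordinates, whose origin is the TCP and whose axes are the flange's). Camera axes: x right, y down, z forward; pixel columns grow to the right and rows downward; lengths in mm; the calibration is good to about 2 mm. A picture is of the moment at which its call begins: read the wrist's pose just before it. There is no depth.
- arm.sign_off(): hands the job in; it is judged then, once.
Trained networks look in a picture, given as the dict that the camera call returned (one of the last four; its "shot" number tells which), for a name from the list of things; names that differ only in an ending like _2 or _b are one class to them, and where a whole thing is asked for, a point or a joint stands for the part that bears it (a point fixed in the world has none). Each returns a list of dicts, best first, with "conf" (0 to 1); they miss things now and then, are a little off and sometimes report something else, mostly with a low value. They report only what shows in the picture. A call takes as long as a camera call. They do not tell look-alikes from the thing itself.
- arm.spot_in(query, picture): "point" ([row, column] in pixels, amid what is visible of it).
- arm.cut_out(query, picture): "region" (384x512 bool, what is visible of it) and "point" ([row, column] in pixels, amid what is visible of it).
- arm.tip_of(query, picture): "point" ([row, column] in pixels: a listed point, or the origin of a listed thing).
The state is a dict: "time": time; "joint_pos": joint angles; "qvel": joint speeds; "tau": joint torques, N m; "tcp_pos": TCP position; "tool_rot": TCP orientation; "force": force on the tool from outside, world axes, zero at the start; "moment": the same for the moment, N m; "width": finger opening in mm; "grip_force": force on a finger pad.
Only numpy, scipy, OpenCV 4.12 (cv2) and the standard library are available. Lean on these libraries where they do the work, as an engineer would, in place of code of your own. Each camera call takes 0.05 s, during which the arm holds its last target. There are 200 camera calls.

TASK

Lift the thick steel canister out of the white drying rest and lay it in the V-shaped cradle of the steriliser tray, centred and fully down in both notches; either end may point either way. Set it down gently, do not drop it, and leave the two slim tubes lying in the rest.

Things in the scene. Friction and masses are not known exactly. Their poses are not given: they have to be found in the camera images.
- canister_center (a point): Centre of the thick closed steel canister: smooth cylinder, 28 mm diameter, 140 mm long, 0.09-0.18 kg, two thin dark bands near one end. Its x axis runs along its length. It lies level, axis 48 mm above the counter, in one of three grooves of the fixed white drying rest, on two V-notched plates; the middle 70 mm of its length is free on both sides and below, down to a base plate 6 mm thick.
- tray_cradle (a point): Where the canister's centre belongs: 48 mm above the counter. x runs along the cradle. Fixed flat steel tray, 200 (x) by 150 mm, rim 14 mm high, with two aluminium plates 16 mm thick, 72 mm wide, 50 mm high, standing 50 mm to either side of this point along x, each with a 90 degree V notch, 44 mm wide on top, 22 mm deep. The 84 mm between the plates is free down to 5 mm above the counter.
- slim_a_center (a point): Centre of one slim steel tube, 14 mm diameter, 140 mm long, x axis along its length, axis 38 mm above the counter. It lies in another groove of the drying rest, parallel to the canister. The rest is 126 (along the tubes) by 224 mm and 50 mm high, its three grooves 75 mm apart.
- slim_b_center (a point): Centre of the other slim steel tube, the same size, in the remaining groove of the drying rest.
There are look-alikes about, which are no part of the job. Leave any green look-alike of the part that bears canister_center alone.

How it is judged:
By the outcome, as a careful person would: the job done as asked, in the order asked, and still so for the second after the job is handed in, with the robot touching nothing.
It also fails if it takes over 43 s, if anything falls off the work surface, if the arm or the gripper's body presses on something with over 40 N, if the wrist force passes 120 N, or if a joint passes its speed limit or range.

## Working session

There is one attempt and no reset: what is moved stays moved. The work goes in short steps, Python scripts to look and compute and a tool call to move; the robot and the scene stay as the last step left them, time stands still between calls to the robot, and variables do not carry over. Pictures are saved under pics/ and viewed, at most 10 in all, crops included, and the job is handed in when it is done.

Besides the shell and the picture viewer there is one more tool, called as name(argument=value, ...) on one line, values as JSON. arm_command: Moves the arm, as the interface text tells. Its arguments: {"type":"object","properties":{"moves":{"type":"array","items":{"type":"array","items":{"type":"array","items":{"type":"number"}}}},"newtons":{"type":"number"}},"required":["moves"]}

```bash
mkdir -p pics; cat > h.py <<'E'
import numpy as np, cv2
from workcell import arm
def ray(f,p,st=None):
    fl=192/np.tan(np.radians(f["vfov"]/2))
    d=np.array([(p[1]-f["cx"])/fl,(p[0]-f["cy"])/fl,1.])
    if "R" in f:
        R=np.array(f["R"]);t=np.array(f["t"]);return -R.T@t,R.T@d
    H=np.array(f["hand_eye"]);T=np.array(st["tool_rot"]);o=np.array(st["tcp_pos"])
    return o+T@H[:3,3],T@H[:3,:3]@d
def atz(f,p,z,st=None):
    o,d=ray(f,p,st);return o+d*(z-o[2])/d[2]
def save(f,n): cv2.imwrite("pics/"+n,cv2.cvtColor(f["color"],cv2.COLOR_RGB2BGR))
E
python3 - <<'E'
from h import *
np.set_printoptions(precision=1,suppress=True)
ims=[]
for n in("scene","side"):
    st=arm.get_state();f=arm.grab_frame(n);ims.append(f["color"])
    print(n,f.keys())
    for q,z in(("canister_center",48),("tray_cradle",48),("slim_a_center",38)):
        for d in arm.tip_of(q,f)[:4]: print(q,np.round(d["conf"],2),np.array(d["point"]),atz(f,d["point"],z,st))
im=np.vstack(ims);im=cv2.resize(np.hstack(ims),(800,300));
cv2.imwrite("pics/a.png",cv2.cvtColor(im,cv2.COLOR_RGB2BGR))
print(st["tool_rot"])
E
```

```text
scene dict_keys(['color', 'vfov', 'cx', 'cy', 'R', 't', 'shot'])
canister_center 0.82 [162.4 134.7] [ 226.1 -321.3   48. ]
canister_center 0.59 [244.6 200.6] [ 520.2 -152.2   48. ]
tray_cradle 0.84 [242.4 335.7] [561. 200.  48.]
slim_a_center 0.82 [261.8 172.7] [ 554.8 -227.4   38. ]
side dict_keys(['color', 'vfov', 'cx', 'cy', 'R', 't', 'shot'])
canister_center 0.73 [151.6 323. ] [ 222.6 -291.6   48. ]
tray_cradle 0.63 [274.6 157. ] [555.5 208.4  48. ]
slim_a_center 0.65 [163.7 203.2] [ 548.4 -218.    38. ]
[[ 0.  1. -0.]
 [ 1. -0.  0.]
 [ 0. -0. -1.]]
```

View pics/a.png

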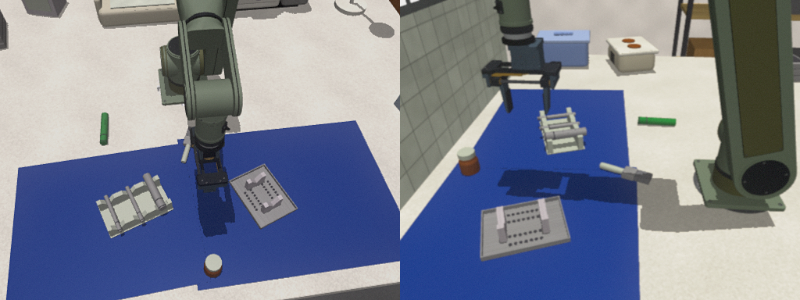

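The green cylinder at scene px (134,162) lies on the counter and is a look-alike. The thick steel one at scene px (row 245, col 200), in the rest's right-hand groove, fits the description. I'll move over it and confirm it with an enlarged wrist view.

arm_command(moves=[[[-0.03,-0.01,0,0,0,0,1],[-0.03,-0.01,0,0,0,0,1],[-0.03,-0.01,0,0,0,0,1],[-0.03,-0.01,0,0,0,0,1],[-0.03,-0.01,0,0,0,0,1]]])

```text
time: 0.82
tcp_pos: [524.4, -151.2, 292.4]
tool_rot: [[-0.0, 1.0, 0.0], [1.0, 0.0, -0.0], [-0.0, 0.0, -1.0]]
force: [0.1, -0.3, -0.2]
width: 91.3
grip_force: 0.0
```

```bash
cat > m.py <<'E'
from h import *
import sys
np.set_printoptions(precision=1,suppress=True)
st=arm.get_state();f=arm.grab_frame("wrist");save(f,sys.argv[1])
print(st["time"],st["tcp_pos"])
for q,z in(("canister_center",48),("slim_a_center",38),("tray_cradle",48)):
    for d in arm.tip_of(q,f)[:3]: print(q,round(d["conf"],2),np.array(d["point"]),atz(f,d["point"],z,st))
for q,z in(("canister_center",52),("slim_a_center",40)):
    for d in arm.cut_out(q,f)[:3]:
        m=d["region"].astype(np.uint8); c=max(cv2.findContours(m,0,1)[0],key=cv2.contourArea)
        b=cv2.boxPoints(cv2.minAreaRect(c)); w=np.array([atz(f,(p[1],p[0]),z,st)[:2] for p in b])
        e=[w[1]-w[0],w[2]-w[1]];e.sort(key=np.linalg.norm)
        print(q,round(d["conf"],2),"mid",w.mean(0),"len",[np.linalg.norm(v) for v in e],"ang",np.degrees(np.arctan2(e[1][1],e[1][0])))
E
python3 m.py b.png
```

```text
0.8167 [ 524.4 -151.2  292.4]
slim_a_center 0.68 [234.7 271.2] [ 546.4 -230.4   38. ]
canister_center 0.7 mid [ 516.2 -161.2] len [np.float64(29.091832075361232), np.float64(142.33536289683818)] ang 19.664786843243576
slim_a_center 0.81 mid [ 548.7 -229.1] len [np.float64(15.790235925918749), np.float64(138.21263895947305)] ang 19.281608333095917
```

View pics/b.png

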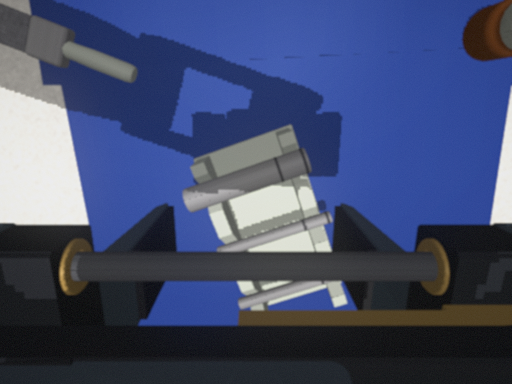

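```bash
python3 - <<'E'
from h import *
np.set_printoptions(precision=1,suppress=True)
f=arm.grab_frame("scene"); 
for p in((234,326),(258,348)): print(atz(f,p,50))
a=f["color"][200:310,110:260];b=arm.grab_frame("wrist")["color"][110:310,170:360]
im=np.hstack([cv2.resize(a,(409,300),interpolation=2),cv2.resize(b,(285,300),interpolation=2)])
cv2.imwrite("pics/c.png",im[:,:,::-1])
print(arm.get_state()["joint_pos"])
E
```

```text
[534.1 179.8  50. ]
[610.2 220.1  50. ]
[-17.   15.7  93.4   0.   70.9 -17.1]
```

View pics/c.png

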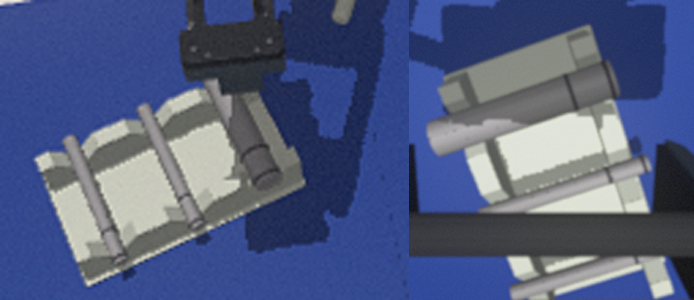

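The crop confirms it: the canister is the thick cylinder with two dark bands near one end. It lies in the end groove beside the two slim tubes. Now turning and descending for a closer look.

arm_command(moves=[[[-0.01,-0.008,0.009,0,0,0,0.66],[0,0,0.01,0,0,0.123,0.66],[0,0,0.01,0,0,0.123,0.66],[0,0,0.01,0,0,0.123,0.66],[0,0,0.01,0,0,0.123,0.66]]])

```text
time: 1.63
tcp_pos: [517.4, -159.0, 242.8]
tool_rot: [[0.476, 0.879, 0.0], [0.879, -0.476, 0.0], [0.0, 0.0, -1.0]]
force: [-0.2, -0.5, -0.1]
width: 61.5
grip_force: 0.0
```

arm_command(moves=[[[0,0,0.008,0,0,0.123,0.66],[0,0,0.008,0,0,0.123,0.66],[0,0,0.008,0,0,0.123,0.66],[0,0,0.008,0,0,0.123,0.66],[0,0,0,0,0,0.123,0.66]]])

```text
time: 2.05
tcp_pos: [516.6, -158.7, 209.6]
tool_rot: [[0.896, 0.443, -0.003], [0.443, -0.896, 0.001], [-0.002, -0.002, -1.0]]
force: [-0.2, 0.6, -0.7]
width: 60.1
grip_force: 0.0
```

arm_command(moves=[[[0,0,0,0,0,0.123,0.66],[0,0,0,0,0,0,0.66]]])

```text
time: 2.22
tcp_pos: [517.4, -159.0, 211.0]
tool_rot: [[0.943, 0.334, -0.0], [0.334, -0.943, 0.0], [-0.0, -0.0, -1.0]]
force: [0.0, 0.1, -0.3]
width: 60.2
grip_force: 0.0
```

```bash
python3 m.py d.png; python3 -c "
from h import *
print(arm.get_state()['joint_pos'],arm.get_state()['tool_rot'])"
```

```text
2.2167 [ 517.4 -159.   211. ]
canister_center 0.78 [198.8 257.4] [ 513.6 -163.9   48. ]
canister_center 0.83 mid [ 525.8 -158.6] len [np.float64(26.956814520852323), np.float64(120.82664105253757)] ang -159.47211208735325
slim_a_center 0.83 mid [ 561.5 -224.2] len [np.float64(14.454236248192883), np.float64(111.77886659336068)] ang 18.508989332217823
[-1.83896874e+01  1.90308035e+01  1.01082115e+02  1.36366212e-03
  5.98698170e+01  5.19840722e+01] [[ 9.41907698e-01  3.35871706e-01  2.92424019e-04]
 [ 3.35871740e-01 -9.41907728e-01 -7.55256444e-05]
 [ 2.50069516e-04  1.69355150e-04 -9.99999954e-01]]
```

View pics/d.png

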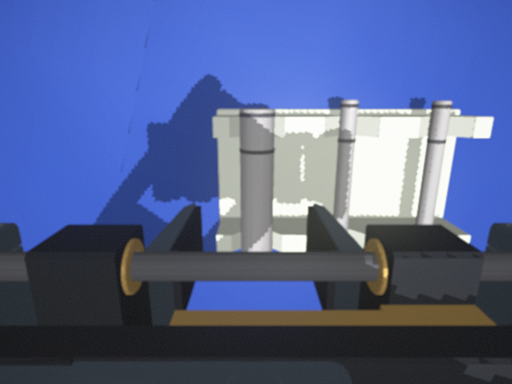

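arm_command(moves=[[[-0.003,0.0024,0.02,0,0,0,0.66],[0,0,0.03,0,0,0,0.66],[0,0,0.03,0,0,0,0.66],[0,0,0.015,0,0,0,0.66],[0,0,0.008,0,0,0,0.66]]], newtons=20)

```text
time: 2.93
tcp_pos: [513.7, -162.9, 106.0]
tool_rot: [[0.942, 0.335, -0.004], [0.335, -0.942, 0.001], [-0.003, -0.003, -1.0]]
force: [-0.7, -0.5, -0.5]
width: 60.4
grip_force: 0.0
```

arm_command(moves=[[[0,0,0,0,0,0,0.66],[0,0,0,0,0,0,0.45],[0,0,0,0,0,0,0.36],[0,0,0,0,0,0,0.33],[0,0,0,0,0,0,0.3]]])

```text
time: 3.35
tcp_pos: [515.6, -163.5, 109.4]
tool_rot: [[0.942, 0.334, 0.002], [0.334, -0.942, -0.001], [0.002, 0.002, -1.0]]
force: [0.1, -1.5, -0.0]
width: 36.4
grip_force: 0.0
```

arm_command(moves=[[[0,0,0,0,0,0,0.2],[0,0,0,0,0,0,0.2],[0,0,0,0,0,0,0.2]]])

```text
time: 3.6
tcp_pos: [514.9, -162.4, 109.0]
tool_rot: [[0.943, 0.333, 0.0], [0.333, -0.943, 0.002], [0.001, -0.002, -1.0]]
force: [-0.6, 6.0, 6.3]
width: 27.5
grip_force: 20.0
```

Gripped at 27.5 mm with 20 N. Lifting.

arm_command(moves=[[[0,0,-0.005,0,0,0,0.2],[0,0,-0.015,0,0,0,0.2],[0,0,-0.03,0,0,0,0.2],[0,0,-0.035,0,0,0,0.2],[0,0,-0.035,0,0,0,0.2]]], newtons=30)

```text
time: 4.02
tcp_pos: [514.4, -163.5, 229.1]
tool_rot: [[0.942, 0.335, -0.002], [0.335, -0.942, -0.0], [-0.002, -0.0, -1.0]]
force: [0.7, -0.0, -1.3]
width: 27.4
grip_force: 30.0
```

```bash
python3 - <<'E'
from h import *
np.set_printoptions(precision=2,suppress=True)
st=arm.get_state();print(st["tcp_pos"],st["force"],st["width"],st["grip_force"])
f=arm.grab_frame("scene"); 
for d in arm.tip_of("tray_cradle",f): print(d["conf"],atz(f,d["point"],48))
a=f["color"][120:310,110:410]
cv2.imwrite("pics/e.png",cv2.resize(a,(800,507),interpolation=2)[:,:,::-1])
for n in("side","scene"):
    if n=="side":f=arm.grab_frame("side")
    for d in arm.cut_out("canister_center",f): print(n,d["conf"],d["point"])
E
```

```text
[ 514.38 -163.51  229.13] [ 0.67 -0.02 -1.29] 27.436659519000017 29.997672736644745
0.76 [566.98 202.55  48.  ]
side 0.8 [127.3, 197.2]
side 0.72 [152.5, 325.3]
scene 0.8 [127.3, 197.2]
scene 0.72 [152.5, 325.3]
```

View pics/e.png

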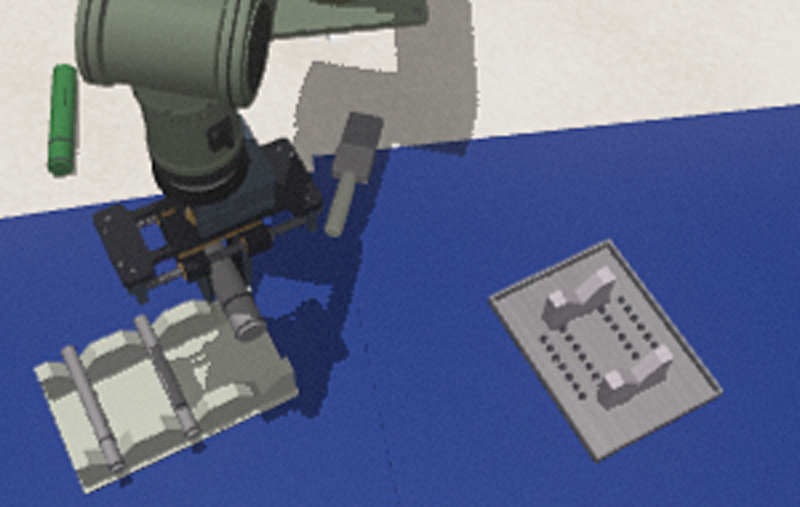

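The canister is held clear, and both slim tubes are still in the rest. The tray corners in the crop are at (610,241), (491,297), (598,460) and (720,391). I'll get the tray pose from those and the notch tips.

```bash
python3 - <<'E'
from h import *
np.set_printoptions(precision=2,suppress=True)
f=arm.grab_frame("scene")
W=[atz(f,(120+v/2.667,110+u/2.667),14)[:2] for u,v in((610,241),(491,297),(598,460),(720,391))]
W=np.array(W);print(W,W.mean(0))
e=(W[3]-W[0]+W[2]-W[1])/2;print(np.linalg.norm(e),np.degrees(np.arctan2(e[1],e[0])))
e=(W[0]-W[1]+W[3]-W[2])/2;print(np.linalg.norm(e),np.degrees(np.arctan2(e[1],e[0])))
g=arm.grab_frame("side")
for n,f in(("scene",f),("side",g)):
  for d in arm.cut_out("tray_cradle",f)[:1]+arm.tip_of("tray_cradle",f)[:1]:
    print(n,d["conf"],d["point"],atz(f,d["point"],48))
E
```

```text
[[445.87 242.86]
 [495.8  104.22]
 [683.48 171.82]
 [629.85 308.62]] [563.75 206.88]
197.42857955621398 19.737393803520575
147.1316699716964 110.60420658281379
scene 0.57 [251.1, 336.2] [585.97 195.17  48.  ]
scene 0.58 [242.5, 336.9] [561.7  203.04  48.  ]
side 0.79 [293.9, 156.5] [543.6  254.35  48.  ]
side 0.98 [272.9, 155.8] [558.95 204.29  48.  ]
```

arm_command(moves=[[[0.007,-0.033,0,0,0,0,0.2],[0.007,-0.033,0,0,0,0,0.2],[0.007,-0.033,0,0,0,0,0.2],[0.007,-0.033,0,0,0,0,0.2],[0.007,-0.033,0,0,0,0,0.2]]])

```text
time: 4.98
tcp_pos: [492.3, 5.3, 227.8]
tool_rot: [[0.943, 0.334, -0.001], [0.334, -0.943, 0.0], [-0.001, -0.0, -1.0]]
force: [0.9, 0.1, -1.2]
width: 27.6
grip_force: 30.0
```

arm_command(moves=[[[0.007,-0.033,0,0,0,0,0.2],[0.007,-0.033,0,0,0,0,0.2],[0.007,-0.033,0,0,0,0,0.2],[0.007,-0.033,0,0,0,0,0.2],[0.007,-0.033,0,0,0,0,0.2]]])

```text
time: 5.4
tcp_pos: [470.1, 172.7, 227.9]
tool_rot: [[0.942, 0.334, -0.0], [0.334, -0.942, -0.0], [-0.001, 0.0, -1.0]]
force: [0.3, -0.2, -1.8]
width: 27.7
grip_force: 30.0
```

arm_command(moves=[[[0,0,0,0,0,0,0.2],[0,0,0,0,0,0,0.2]]])

```text
time: 5.57
tcp_pos: [470.2, 172.6, 227.8]
tool_rot: [[0.941, 0.338, -0.001], [0.338, -0.941, -0.001], [-0.001, 0.0, -1.0]]
force: [0.2, -0.9, -2.1]
width: 27.3
grip_force: 30.0
```

```bash
python3 - <<'E'
from h import *
np.set_printoptions(precision=2,suppress=True)
st=arm.get_state();f=arm.grab_frame("wrist")
print(st["tcp_pos"],st["width"],st["joint_pos"])
for d in arm.tip_of("tray_cradle",f)[:2]: print(d["conf"],d["point"],atz(f,d["point"],48,st))
for d in arm.cut_out("canister_center",f)[:2]: print(d["conf"],d["point"])
cv2.imwrite("pics/f.png",cv2.resize(f["color"],(800,600),interpolation=2)[:,:,::-1])
np.save("f.npy",f["color"])
E
```

```text
[470.25 172.55 227.76] 27.345881384203192 [ 18.84  14.74 104.79  -0.02  60.52  89.12]
0.59 [71.6, 253.8] [561.81 205.17  48.  ]
0.56 [190.2, 254.6]
```

View pics/f.png

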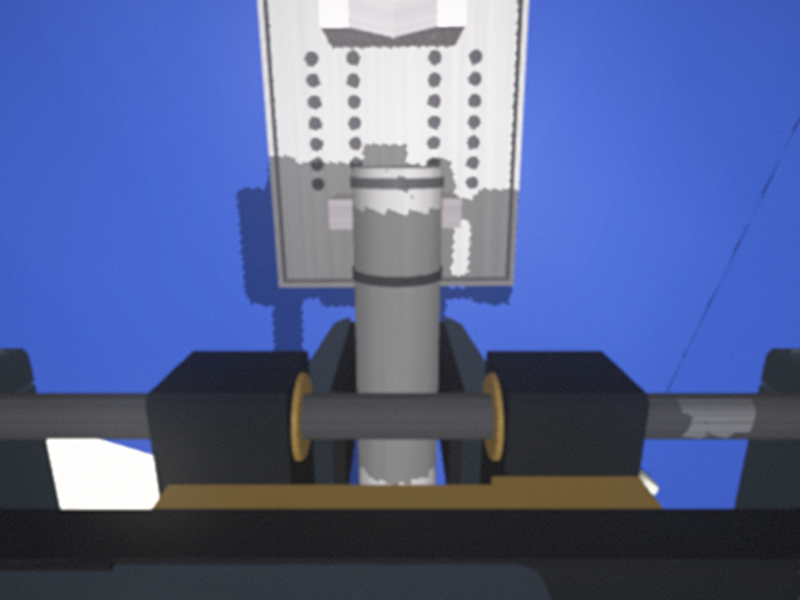

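The canister is held straight (far end at (398,168), axis on col 398). The near plate spans (329..461, row 213) and the far plate spans (320..467, row 27). I'll work out the offsets from these.

```bash
python3 - <<'E'
from h import *
np.set_printoptions(precision=2,suppress=True)
st=arm.get_state();f=arm.grab_frame("wrist")
T=np.array(st["tool_rot"]);o=np.array(st["tcp_pos"])
def tl(u,v,z): return T.T@(atz(f,(v*.64-.18,u*.64-.18),z,st)-o)
print("cam",T.T@(ray(f,(0,0),st)[0]-o))
zc=o[2]-60
for n,u,v,z in(("can end top",398,167,zc+14),("can end bottomedge",398,167,zc),("canL",354,200,zc),("canR",442,200,zc),("canL2",357,380,zc),("canR2",439,380,zc),("can near end top",398,478,zc+14),
 ("band",398,182,zc+14),("band2",398,275,zc+14),
 ("npL",329,200,50),("npR",461,200,50),("npLnear",329,229,50),("fpL",320,28,50),("fpR",467,28,50),("fpV",394,38,28),
 ("tL",279,285,14),("tR",513,285,14),("tL2",262,10,14),("tR2",526,10,14)): print(n,tl(u,v,z)[:2])
E
```

```text
cam [ 74.32   0.08 -91.91]
can end top [72.02  0.45]
can end bottomedge [71.79  0.49]
canL [ 62.08 -12.82]
canR [62.11 13.83]
canL2 [  2.75 -13.08]
canR2 [ 2.77 14.31]
can near end top [-24.92   0.63]
band [68.06  0.46]
band2 [42.05  0.5 ]
npL [ 52.56 -36.29]
npR [52.64 34.74]
npLnear [ 36.93 -36.83]
fpL [136.37 -37.84]
fpR [136.48  34.77]
fpV [136.63  -1.41]
tL [ -3.89 -74.88]
tR [-3.73 74.43]
tL2 [153.65 -74.73]
tR2 [153.88  71.82]
```

arm_command(moves=[[[0.0305,-0.0007,0,0,0,-0.008,0.2],[0.031,-0.0005,0,0,0,0,0.2],[0.031,-0.0005,0,0,0,0,0.2],[0,0,0.02,0,0,0,0.2],[0,0,0.03,0,0,0,0.2]]])

```text
time: 6.18
tcp_pos: [561.0, 203.9, 180.3]
tool_rot: [[0.94, 0.34, 0.008], [0.34, -0.941, 0.003], [0.009, 0.0, -1.0]]
force: [-0.6, 0.2, -2.0]
width: 27.4
grip_force: 30.0
```

arm_command(moves=[[[0,0,0.02,0,0,0,0.2],[0,0,0.015,0,0,0,0.2],[0,0,0.008,0,0,0,0.2],[0,0,0,0,0,0,0.2],[0,0,0,0,0,0,0.2]]])

```text
time: 6.6
tcp_pos: [557.6, 203.5, 135.5]
tool_rot: [[0.94, 0.341, 0.0], [0.341, -0.94, 0.0], [0.0, 0.0, -1.0]]
force: [0.5, 0.2, -0.8]
width: 27.4
grip_force: 30.0
```

```bash
python3 - <<'E'
from h import *
np.set_printoptions(precision=2,suppress=True)
st=arm.get_state();print(st["tcp_pos"],st["force"],st["width"])
a=arm.grab_frame("scene")["color"][180:320,270:410];b=arm.grab_frame("side")["color"][170:350,60:260]
c=arm.grab_frame("wrist")
np.save("c.npy",c["color"])
im=np.hstack([cv2.resize(a,(350,350),interpolation=2),cv2.resize(b,(389,350),interpolation=2)])
cv2.imwrite("pics/g.png",im[:,:,::-1])
E
```

```text
[557.58 203.47 135.53] [ 0.49  0.2  -0.84] 27.430969755810594
```

View pics/g.png

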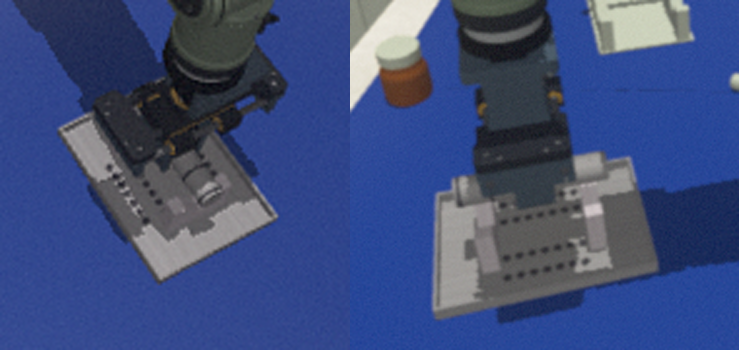

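The canister lies above both plates and along the cradle. Lowering slowly with a softer grip.

arm_command(moves=[[[0,0,0.01,0,0,0,0.2],[0,0,0.008,0,0,0,0.2],[0,0,0.004,0,0,0,0.2],[0,0,0.001,0,0,0,0.2],[0,0,0,0,0,0,0.2]]], newtons=15)

```text
time: 7.17
tcp_pos: [556.8, 204.1, 111.5]
tool_rot: [[0.94, 0.342, -0.001], [0.342, -0.94, -0.0], [-0.001, 0.0, -1.0]]
force: [1.1, -0.8, -2.7]
width: 27.8
grip_force: 15.0
```

arm_command(moves=[[[0,0,0.001,0,0,0,0.2],[0,0,0.001,0,0,0,0.2],[0,0,0,0,0,0,0.2]]])

```text
time: 7.42
tcp_pos: [557.3, 204.3, 110.5]
tool_rot: [[0.94, 0.342, 0.001], [0.342, -0.94, 0.0], [0.001, -0.0, -1.0]]
force: [0.9, 0.7, -1.1]
width: 27.9
grip_force: 15.0
```

arm_command(moves=[[[0,0,0.0008,0,0,0,0.2],[0,0,0,0,0,0,0.2],[0,0,0,0,0,0,0.2]]])

```text
time: 7.67
tcp_pos: [557.3, 204.4, 110.1]
tool_rot: [[0.94, 0.342, 0.001], [0.342, -0.94, 0.001], [0.001, -0.0, -1.0]]
force: [-0.8, 1.2, 3.4]
width: 28.1
grip_force: 15.0
```

arm_command(moves=[[[0,0,0.0008,0,0,0,0.2],[0,0,0,0,0,0,0.2],[0,0,0,0,0,0,0.2]]])

```text
time: 7.92
tcp_pos: [557.3, 204.7, 109.7]
tool_rot: [[0.94, 0.341, 0.001], [0.341, -0.94, 0.001], [0.002, -0.001, -1.0]]
force: [-2.2, 3.3, 5.9]
width: 27.4
grip_force: 15.0
```

The forces show contact on one flank only, so I'll ease 1 mm towards −y while lowering.

arm_command(moves=[[[0,-0.0007,0.0003,0,0,0,0.2],[0,-0.0004,0.0005,0,0,0,0.2],[0,0,0,0,0,0,0.2],[0,0,0,0,0,0,0.2]]], newtons=8)

```text
time: 8.25
tcp_pos: [557.2, 205.4, 109.0]
tool_rot: [[0.94, 0.342, 0.002], [0.342, -0.94, 0.001], [0.002, 0.0, -1.0]]
force: [-2.3, 0.7, 8.0]
width: 27.7
grip_force: 8.0
```

arm_command(moves=[[[0,0,0,0,0,0,0.33],[0,0,0,0,0,0,0.36],[0,0,0,0,0,0,0.45],[0,0,0,0,0,0,0.6],[0,0,0,0,0,0,0.6]]], newtons=3)

```text
time: 8.67
tcp_pos: [556.7, 205.0, 107.5]
tool_rot: [[0.94, 0.342, -0.0], [0.342, -0.94, -0.0], [-0.001, 0.0, -1.0]]
force: [-0.0, 0.3, 0.3]
width: 50.3
grip_force: 0.0
```

arm_command(moves=[[[0,0,0,0,0,0,0.6],[0,0,-0.01,0,0,0,0.6],[0,0,-0.03,0,0,0,0.6],[0,0,-0.04,0,0,0,0.6],[0,0,-0.04,0,0,0,0.6]]])

```text
time: 9.08
tcp_pos: [556.2, 205.0, 229.1]
tool_rot: [[0.94, 0.342, -0.002], [0.342, -0.94, -0.001], [-0.002, 0.0, -1.0]]
force: [0.8, 0.5, 0.5]
width: 55.0
grip_force: 0.0
```

arm_command(moves=[[[-0.04,0,0,0,0,0,0.6],[-0.04,0,0,0,0,0,0.6],[-0.02,0,0,0,0,0,0.6],[0,0,0,0,0,0,0.6],[0,0,0,0,0,0,0.6]]])

```text
time: 9.5
tcp_pos: [462.3, 170.8, 229.1]
tool_rot: [[0.94, 0.342, 0.002], [0.342, -0.94, 0.001], [0.002, 0.0, -1.0]]
force: [0.1, 0.1, 0.3]
width: 54.5
grip_force: 0.0
```

```bash
python3 - <<'E'
from h import *
np.set_printoptions(precision=2,suppress=True)
st=arm.get_state();f=arm.grab_frame("wrist");print(st["tcp_pos"],st["width"],st["force"])
for q in("canister_center","tray_cradle"):
  for d in arm.tip_of(q,f)[:2]: print(q,d["conf"],d["point"],atz(f,d["point"],48,st))
for d in arm.cut_out("canister_center",f)[:1]:
  r,c=np.where(d["region"]);print(r.min(),r.max(),c.min(),c.max())
s=arm.grab_frame("side")["color"][170:350,60:260]
im=np.hstack([cv2.resize(f["color"][:200,130:380],(450,360),interpolation=2),cv2.resize(s,(350,360),interpolation=2)])
cv2.imwrite("pics/h.png",im[:,:,::-1])
E
```

```text
[462.31 170.84 229.05] 54.49721336520236 [0.14 0.14 0.35]
canister_center 0.83 [65.8, 252.6] [558.21 206.56  48.  ]
```

View pics/h.png

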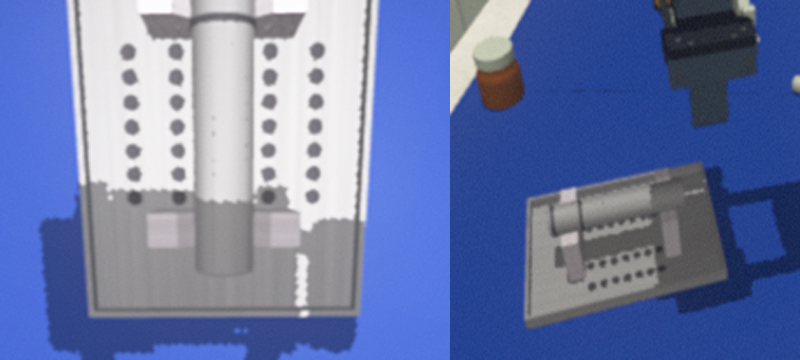

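The canister sits in both notches. Checking axial centring: near end at row 275, plate at rows 211–248.

```bash
python3 - <<'E'
from h import *
np.set_printoptions(precision=2,suppress=True)
st=arm.get_state();f=arm.grab_frame("wrist")
T=np.array(st["tool_rot"]);o=np.array(st["tcp_pos"])
def tl(u,v,z): return T.T@(atz(f,(v/1.8-.2,130+u/1.8-.2),z,st)-o)
for n,u,v,z in(("plate inner",150,211,50),("plate outer foot/top",150,247,50),("end top",224,275,48),("end hi",224,275,62),("end lo",224,275,34),("axis near",(194+252.5)/2,255,48),("axis far",(192+254.5)/2,40,48),("npL",147,230,50),("npR",300,230,50),("fpL",139,12,50),("fpR",306,12,50)): print(n,tl(u,v,z)[:2])
E
```

```text
plate inner [ 61.44 -33.68]
plate outer foot/top [ 44.87 -34.21]
end top [31.34  0.63]
end hi [33.55  0.6 ]
end lo [29.12  0.66]
axis near [40.91  0.26]
axis far [133.87   0.14]
npL [ 52.76 -35.36]
npR [52.85 36.08]
fpL [144.2 -35.7]
fpR [144.31  35.33]
```

Near end overhangs the plate by about 11.5 mm (12 mm is ideal) and the axis is centred to about 0.3 mm. Handing in.

```bash
python3 -c "
from workcell import arm
print(arm.sign_off())"
```

```text
the job is handed in; nothing more can be done
None
```

The canister lies in both notches of the tray cradle, centred to within about 1 mm by the wrist camera. It was set down gently, the slim tubes stayed in the rest, and the job was handed in at about 10 s.

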